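# Lock the bottle labeller's hold-down arm with its clevis pin

### The arm

A 7-joint arm with a two-finger parallel gripper is mounted at the origin on the work surface. World frame = base frame: x ahead of the robot, y to its left, z up, the work surface at z = 0. Lengths are in mm, angles in rad, forces in N, time in s.
With the tool pointing down it reaches from about 400 to 850 mm from the base axis. Payload 6.9 kg.
Tool frame: the origin (TCP) lies between the finger pads; the fingertips stand 22 mm ahead of it and the grasp point (between the pads) lies 3 mm ahead of it (bot.tips_ahead is the distance from the TCP to the fingertips, in mm); z points along the fingers, y is the line along which they close (so a half turn about z gives the same grasp; the last joint's range is limited). The gripper opens to 85 mm and grips with 20 to 120 N. Pads are 22 mm wide; open, the fingers measure 114 mm over their backs; the gripper's body (76 mm by 85 mm) begins 54 mm behind the grasp point. The pads swing forward as they close: fully open they stand 13 mm farther back than shut.
Start: joints at [1.373, 0.507, -0.238, 1.5, 0.126, 1.149, -0.155], TCP at [186.342, -596.564, 253.275] pointing down, gripper open.
Joint ranges: [-3.08, 3.08], [-0.24, 2.05], [-1.43, 1.35], [0, 2.5], [-1.52, 4.66], [0.17, 1.96], [-2.89, 2.89]. Speed limits (rad/s): [2.39, 2.39, 3.14, 3.14, 3.14, 3.14, 3.14].

### API

Orientations are given as a rotation vector (axis times angle).
In Python, from workcell import bot gives the robot as it stands.
- The arm moves only by the tool drive_tool, never from a script. Its argument "motion" is a list of rows, each a list of 7 numbers: the closure, from -1 (fully open) to 1 (shut), then the shift along the tool's x, y, z in m, then the turn, a rotation vector about the tool's x, y, z in degrees. In form: [[gripper, dx, dy, dz, wx, wy, wz], ...]. A call has exactly 5 rows; each row shifts and turns the commanded pose from where the row before left it, along the tool's axes as they then stand; what a row does not reach is not made up. A row lasts 1/10 s, in which the tool goes at most 50 mm and 8.59 degrees, less where a joint would pass 70% of its speed; a pose out of reach is approached as far as the arm can. A call with a gripper value outside its range is refused whole. The fingers move at their own pace and stop on an object; the grip force is fixed at half the most. Time passes only in rows, so rows that do not move let the fingers close, or fill a call up. It gives the time, the measured TCP pose, the force, the opening and the grip force at its end, in the units of the state.
- bot.observe(): the state, without advancing time (a new reading comes with each control period).
- bot.grab_frame(name): name is "side" or "top" or "wrist"; returns the picture (400x640x3 uint8, red, green, blue); there is no depth.
- bot.calibration(name): a dict with "fx", "fy", "cx", "cy" (pixels), "pose" (4x4, takes a point from camera to world coordinates). Camera axes: x right, y up, looking along -z (the intrinsics and any distortion apply to the point x, -y, -z); pixel columns grow to the right and rows downward; lengths in mm; the calibration is good to about 2 mm. The wrist camera is an equidistant fisheye: a pixel r from the principal point sees the ray r / f radians off the axis. A picture is of the moment at which its call begins: read the wrist's pose just before it. calibration takes no time and is no camera call; for the wrist camera it gives the pose at the moment of the call.
- bot.finish_job(): hands the job in; it is judged then, once.
The state is a dict: "t": time; "qpos": joint angles; "joint_vel": joint speeds; "joint_torque": joint torques, N m; "position": TCP position; "tool_rot": TCP orientation; "contact_force": force on the tool from outside, world axes, zero at the start; "torque": the same for the moment, N m; "grip_width": finger opening in mm; "gripper_force": force on a finger pad.
Only numpy, scipy, OpenCV 4.12 (cv2) and the standard library are available. Lean on these libraries where they do the work, as an engineer would, in place of code of your own. Each camera call takes 0.05 s, during which the arm holds its last target. There are 200 camera calls.

### The job

A bottle is lying on the labeller's rollers: swing the raised hold-down arm all the way down over it, then push the red-handled lock pin through both cheeks of the front clevis and the arm's end between them, fully home so that its handle meets the cheek, and let go. Leave the thicker blue-handled pin where it lies.

Things in the scene. Friction and masses are not known exactly. Their poses are not given: they have to be found in the camera images.
- labeller: grey bottle labeller, fixed. Origin: centre of underside, on the table; x to its rear, y to its left, z up. Base plate 310 x 310 x 18 mm; side plates at y +-150, x -50 to 150, 110 mm high; control box x -140 to 140, y 190 to 280, 115 mm high. An amber bottle, 72 mm thick, lies along y at x = 0, its top 124 mm high. Clevis at the front, x = -110 mm, free space on both its sides.
- clevis_hole (a point): centre of the steel clevis, midway between its two upright cheeks on the axis of their 14 mm holes; in the labeller's frame x -110, y 0, z 90 mm; holes level, along its y. Cheeks 8 mm thick, 40 mm wide in x, tops 110 mm above the table, inner gap 18 mm, outer faces at y +-17 mm. The pin may go in from either side.
- hold_down (a joint): angle (rad) of the black hold-down arm about its rear hinge, whose axis runs along the labeller's y at its x = 55, z = 150 mm: 0 = fully down on its hard stop (its hole then in line with the clevis holes), positive = raised; starts raised by 0.5 to 0.95. It is stiff: it stays where it is left and takes about 1 to 4 N on the tab to lower.
- press_tab (a point): middle of the top of the orange press tab at the arm's front end, where it is pushed down; tab 42 mm along the arm, 36 mm wide, 12 mm thick. Arm down: labeller frame x -150, y 0, z 98 mm (from the hinge x -205, z -52). Moves on an arc about the hinge.
- lug_hole (a point): centre of the 14 mm hole through the 14 mm thick, 36 x 36 mm aluminium end of the arm, axis along the labeller's y; with the arm down it lies at clevis_hole.
- lock_pin: loose lock pin, about 0.16 kg: flat-sided red handle 64 (x) x 20 (y) x 30 (z) mm, steel shaft 10 mm thick, 60 mm long from the middle of its +x end, last 10 mm tapered. Lies on the table, shaft level. Origin: centre of the handle's underside; x along the shaft to its tip; shaft axis 15 mm above the origin, handle end face at x 32, tip at x 92 mm.
- pin_mid (a point): point on the lock pin's shaft axis 17 mm from the handle's end face (49 mm from the handle's middle); lies at clevis_hole when the pin is fully home from either side.
- pin_tip (a point): tip of the lock pin's shaft.
- spare_pin: loose pin of another machine, not to be used: the same handle in blue, steel shaft 18 mm thick and 40 mm long. Origin and axes as lock_pin. Lies beside the lock pin; which of the two is nearer varies.
Things that resemble listed ones, but are neither listed nor needed, are in the scene too. There is more than one size of the lock_pin; the job needs the smallest.

How it is judged:
By the outcome, as a careful person would: the job done as asked, in the order asked, and still so for the second after the job is handed in, with the robot touching nothing.
It also fails if it takes over 54 s, if anything falls off the work surface, if the arm or the gripper's body presses on something with over 40 N, if the wrist force passes 120 N, or if a joint passes its speed limit or range.

## Working session

There is one attempt and no reset: what is moved stays moved. The work goes in short steps, Python scripts to look and compute and a tool call to move; the robot and the scene stay as the last step left them, time stands still between calls to the robot, and variables do not carry over. Pictures are saved under pics/ and viewed, at most 10 in all, crops included, and the job is handed in when it is done.

Besides the shell and the picture viewer there is one more tool, called after "Emit:" as a command line: name --pt "numbers of a row" for each row, then --argument value for the rest. drive_tool: Moves the arm, as the interface text tells. Its arguments: {"type":"object","properties":{"motion":{"type":"array"}},"required":["motion"]}

```bash
mkdir -p pics; ls
python3 - <<'E'
from workcell import bot
import cv2,numpy as np
np.set_printoptions(precision=4,suppress=True)
for n in("side","top"):
    im=bot.grab_frame(n);cv2.imwrite(f"pics/{n}0.png",im[:,:,::-1])
    c=bot.calibration(n);print(n,{k:np.array(v) for k,v in c.items()})
s=bot.observe();print(s)
E
```

```text
pics
side {'fx': array(384.0368), 'fy': array(384.0368), 'cx': array(316.5657), 'cy': array(199.3724), 'pose': array([[ -0.995 ,   0.0833,  -0.0559, 436.3028],
       [ -0.1001,  -0.7865,   0.6094, 456.2968],
       [  0.0068,   0.6119,   0.7909, 877.0611],
       [  0.    ,   0.    ,   0.    ,   1.    ]])}
top {'fx': array(401.8734), 'fy': array(401.8734), 'cx': array(318.1669), 'cy': array(205.3962), 'pose': array([[  -0.0148,    0.9939,   -0.1089,  395.8628],
       [  -0.9998,   -0.0161,   -0.0115, -146.8715],
       [  -0.0132,    0.1087,    0.994 , 1081.3936],
       [   0.    ,    0.    ,    0.    ,    1.    ]])}
{'t': 0.1, 'qpos': array([ 1.3735,  0.5082, -0.2375,  1.501 ,  0.1257,  1.1489, -0.1548]), 'joint_vel': array([ 0.0001, -0.0041, -0.0017, -0.0021,  0.0027, -0.0002, -0.0005]), 'joint_torque': array([ -0.0055, -62.183 ,  -2.1946, -25.0202,   0.0126,   0.0079,
        -0.    ]), 'position': array([ 186.139 , -596.1936,  252.5262]), 'tool_rot': array([-3.1041, -0.4735,  0.0004]), 'contact_force': array([ 0.492 , -0.2643, -0.4417]), 'torque': array([ 0.0393,  0.0454, -0.0042]), 'gripper_force': 0.0, 'grip_width': 85.32729829716817}
```

View pics/side0.png

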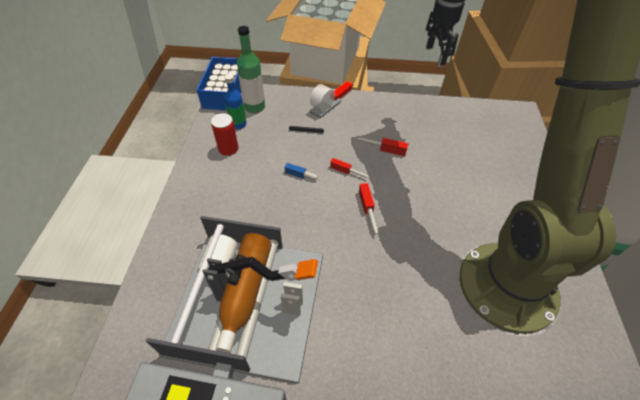

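View pics/top0.png

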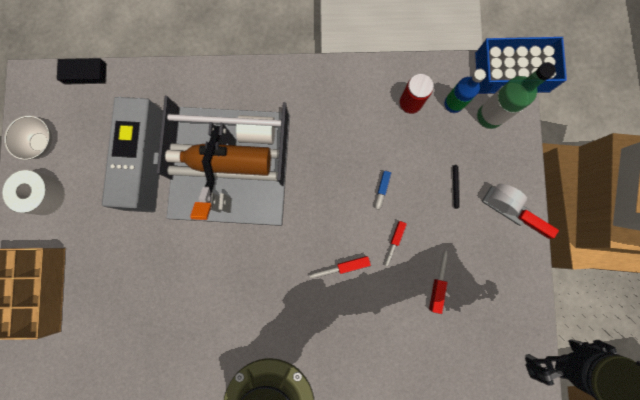

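The side view shows the labeller at lower left (tab ~307,269, clevis ~291,291). The top view shows the tab at (201,211), the clevis at (221,200), blue spare pin at (383,188) and red pins at (397,235), (352,266) and (440,295). The one by the blue pin looks smallest. Next I'll zoom in and measure.

```bash
cat > h.py <<'E'
import numpy as np, cv2
from scipy.spatial.transform import Rotation as R
from workcell import bot
np.set_printoptions(precision=3,suppress=True)
def ray(c,u,v):
    x,y=(u-c["cx"])/c["fx"],(v-c["cy"])/c["fy"]
    P=np.array(c["pose"]); d=P[:3,:3]@np.array([x,-y,-1.]); return P[:3,3],d/np.linalg.norm(d)
def wray(c,u,v):
    x,y=u-c["cx"],v-c["cy"]; r=np.hypot(x,y); a=r/c["fx"]
    P=np.array(c["pose"]); s=np.sin(a)/max(r,1e-9)
    return P[:3,3],P[:3,:3]@np.array([x*s,-y*s,-np.cos(a)])
def plane(rd,z): o,d=rd; return o+d*(z-o[2])/d[2]
def tri(*rs):
    A=sum(np.eye(3)-np.outer(d,d) for o,d in rs); b=sum((np.eye(3)-np.outer(d,d))@o for o,d in rs)
    p=np.linalg.solve(A,b); return p,[np.linalg.norm(np.cross(p-o,d)) for o,d in rs]
def blobs(im,kind,amin=20):
    h=cv2.cvtColor(im,cv2.COLOR_RGB2HSV); H,S,V=[h[:,:,i].astype(int) for i in range(3)]
    m={"red":((H<5)|(H>172))&(S>170)&(V>60),"orange":(H>=6)&(H<14)&(S>200)&(V>190),"blue":(H>100)&(H<120)&(S>130)&(V>60)}[kind]
    n,l,s,c=cv2.connectedComponentsWithStats(m.astype(np.uint8))
    out=[]
    for i in range(1,n):
        if s[i,4]>=amin:
            cn=cv2.findContours((l==i).astype(np.uint8),0,2)[0][0]
            out.append((c[i],s[i,4],cv2.minAreaRect(cn)))
    return out
E
python3 - <<'E'
from h import *
for n in("side","top"):
    im=cv2.imread(f"pics/{n}0.png")[:,:,::-1].copy();c=bot.calibration(n)
    for k in("red","orange","blue"):
        for b in blobs(im,k):
            z=15 if k!="orange" else 180
            print(n,k,b[0],b[1],b[2][1],plane(ray(c,*b[0]),z), [plane(ray(c,*p),z)[:2] for p in cv2.boxPoints(b[2])] if k=="red" else "")
t=cv2.imread("pics/top0.png");s=cv2.imread("pics/side0.png")
a=cv2.resize(t[90:230,150:295],None,fx=2.7,fy=2.7,interpolation=2)
b=cv2.resize(s[210:385,145:330],None,fx=2.1,fy=2.1,interpolation=2)
cv2.imwrite("pics/lt.png",cv2.resize(t[85:235,90:300],None,fx=3.8,fy=3.8,interpolation=2))
cv2.imwrite("pics/ls.png",cv2.resize(s[205:385,140:335],None,fx=3.3,fy=3.3,interpolation=2))
E
```

```text
side red [342.435  89.655] 168 (9.0, 21.200000762939453) [ 454.059 -721.077   15.   ] [array([ 494.492, -699.472]), array([ 437.31 , -782.881]), array([ 415.36 , -741.007]), array([ 472.227, -660.463])]
side red [225.953 139.452] 511 (30.437395095825195, 20.104969024658203) [ 811.856 -419.915   15.   ] [array([ 869.594, -473.043]), array([ 811.619, -504.874]), array([ 755.244, -371.907]), array([ 810.137, -343.691])]
side red [393.67  146.266] 312 (25.48062515258789, 12.883462905883789) [ 274.472 -446.474   15.   ] [array([ 318.553, -427.29 ]), array([ 308.984, -485.973]), array([ 229.801, -467.261]), array([ 241.458, -409.822])]
side red [340.069 165.335] 173 (19.815643310546875, 8.97447681427002) [ 439.11  -345.979   15.   ] [array([ 472.191, -339.851]), array([ 465.08 , -376.014]), array([ 406.645, -352.116]), array([ 414.698, -316.913])]
side red [365.825 196.586] 251 (28.328969955444336, 10.261577606201172) [ 358.278 -232.726   15.   ] [array([ 383.631, -273.494]), array([ 354.995, -286.942]), array([ 332.387, -189.137]), array([ 359.613, -176.949])]
side orange [304.916 268.826
[... 1129 characters left out ...]
ray([ 357.804, -181.712]), array([ 378.288, -262.191]), array([ 353.309, -268.32 ]), array([ 332.91 , -188.046])]
top red [438.492 296.212] 354 (12.361703872680664, 32.23932647705078) [ 270.567 -443.234   15.   ] [array([ 232.944, -418.092]), array([ 314.025, -434.153]), array([ 308.88 , -465.661]), array([ 227.912, -449.354])]
top orange [198.2 215.8] 20 (13.038405418395996, 1.8407161235809326) [475.36  134.955 180.   ] 
top blue [523.828  58.61 ] 1264 (54.33647155761719, 82.42273712158203) [ 911.146 -708.326   15.   ] 
top blue [467.673  88.957] 392 (23.0, 23.0) [ 827.296 -549.297   15.   ] 
top blue [383.951 182.329] 164 (7.191874980926514, 22.715801239013672) [ 572.023 -311.738   15.   ]
```

View pics/lt.png

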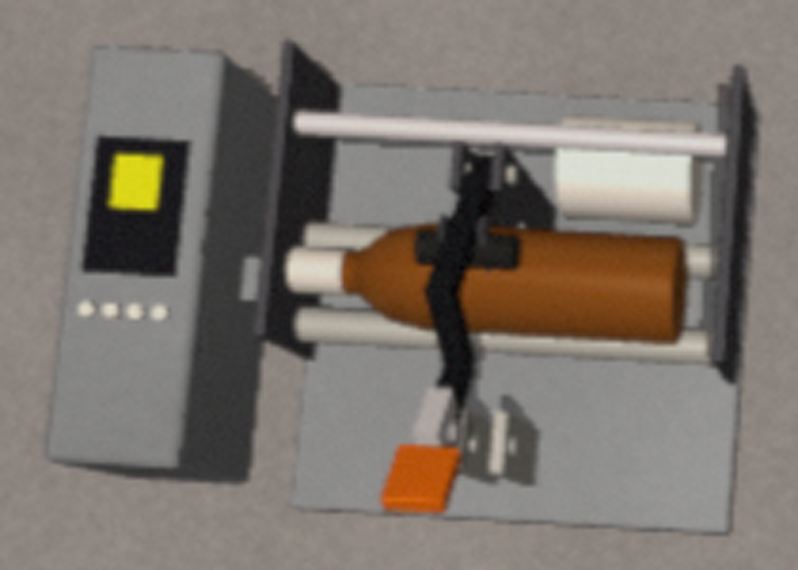

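View pics/ls.png

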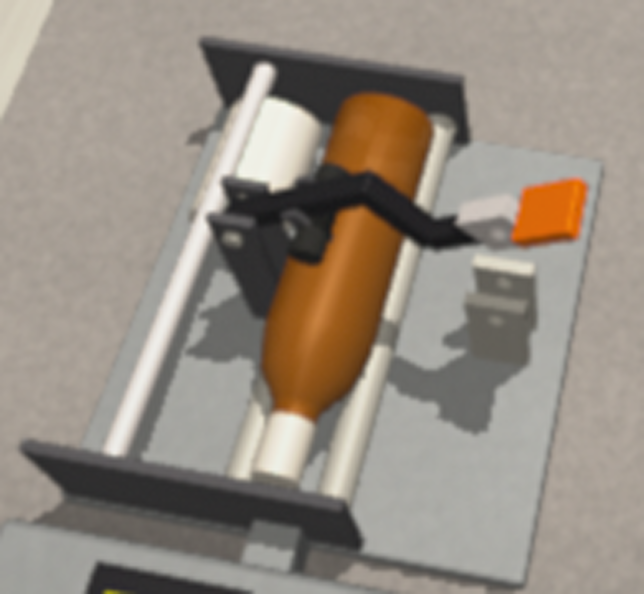

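Labeller crops: base plate front corners top (167.6,218.7), (282.4,225.3), and side (298.5,381.7), (322.7,253.5). Box top corners and clevis cheek tops are also visible. The red pin near the spare has a 64 mm handle, so it's the right one; the others are about 83 mm.

Run:
```python
from h import *
T=bot.calibration("top");S=bot.calibration("side")
t=lambda u,v:ray(T,u/3.8+90-.4,v/3.8+85-.4); s=lambda u,v:ray(S,u/3.3+140-.35,v/3.3+205-.35)
L=[(t(295,508),-155,155,18),(t(731,533),-155,-155,18),(s(603,160),-155,-155,18),(s(523,583),-155,155,18),
(t(95,46),140,280,115),(t(220,52),140,190,115),(t(50,460),-140,280,115),(t(178,466),-140,190,115)]
W=np.array([plane(r,z)[:2] for r,_,_,z in L]);M=np.array([[x,y] for _,x,y,_ in L],float)
def fit(W,M):
    mc,wc=M.mean(0),W.mean(0);H=(M-mc).T@(W-wc);a=np.arctan2(H[0,1]-H[1,0],H[0,0]+H[1,1])
    Q=np.array([[np.cos(a),-np.sin(a)],[np.sin(a),np.cos(a)]]);return a,Q,wc-Q@mc
a,Q,o=fit(W,M);print("yaw",a,np.degrees(a),"o",o,"\n",W-(M@Q.T+o))
print("clevis",Q@[-110,0]+o,"tab down",Q@[-150,0]+o)
# cheek tops centres
for r,n in((t(499,441),"topR"),(s(505,265),"sideR"),(s(497,303),"sideL")):
    print(n,Q.T@(plane(r,110)[:2]-o))
# tab: side view centre, top view centre; triangulate
p,e=tri(t(420,478),s(551,211));print("tab",p,e,"in lab",Q.T@(p[:2]-o))
for hh in np.arange(.4,1.0,.1):
    c,d=np.cos(hh),np.sin(hh);x,z=-205,-52;X=55+c*x+d*z*-1*-1;Z=150+(-d*x)+c*z
    print(hh,X,Z)
print(bot.calibration("wrist"))
st=bot.observe();print(R.from_rotvec(st["tool_rot"]).as_matrix())
```

```text
yaw -0.06975542901105519 -3.9966916804578845 o [628.589 105.282] 
 [[-0.454 -2.333]
 [-1.165  0.749]
 [ 1.756  4.008]
 [ 2.552  1.301]
 [-3.295 -3.521]
 [-2.784  3.075]
 [ 1.16  -5.181]
 [ 2.23   1.902]]
clevis [518.857 112.949] tab down [478.954 115.737]
topR [-110.294  -11.203]
sideR [-109.773  -10.444]
sideL [-110.152   16.104]
tab [484.087 118.064 221.327] [np.float64(0.7148117718158218), np.float64(0.7148117718157786)] in lab [-145.042    2.679]
0.4 -154.0672575706413 181.93558848512333
0.5 -149.83455319494496 202.64794219556222
0.6 -143.5552096730259 222.83425507067898
0.7 -135.29196812968007 242.29283214493324
0.7999999999999999 -125.12739214294412 260.8292497483495
0.8999999999999999 -113.16304279611535 278.25829812355954
{'fx': 309.70691628693146, 'fy': 309.70691628693146, 'cx': 320.73226416870006, 'cy': 201.63482455932837, 'pose': array([[   0.299,    0.902,    0.312,  267.639],
       [  -0.954,    0.283,    0.095, -571.212],
       [  -0.002,   -0.327,    0.945,  371.912],
       [   0.   ,    0.   ,    0.   ,    1.   ]])}
[[ 0.955  0.298 -0.001]
 [ 0.298 -0.955  0.002]
 [-0.    -0.002 -1.   ]]
```

```bash
cat >> h.py <<'E'
def plan(grip,*wps):
    """wps: (x,y,z mm, yaw deg, rows); tool pointing down; prints rows from the measured pose"""
    s=bot.observe();p=np.array(s["position"]);r=R.from_rotvec(s["tool_rot"])
    for x,y,z,yaw,n in wps:
        q=R.from_euler("z",yaw,degrees=True)*R.from_euler("x",180,degrees=True)
        for i in range(n,0,-1):
            d=np.round(r.inv().apply((np.array([x,y,z])-p)/i)/1000,4)
            w=np.round((r.inv()*q).as_rotvec(degrees=True)/i,1)
            print([grip,*d.tolist(),*w.tolist()],end=",\n" if i==1 else ",")
            p=p+r.apply(d*1000);r=r*R.from_rotvec(w,degrees=True)
    print("end",p,r.as_matrix()[:2,0])
E
python3 -c "
from h import *
plan(1,(380,-320,330,75,8),(470,-100,330,86,6),(479,116,310,86,6))"
```

```text
[1, 0.0334, -0.0257, -0.0096, -0.0, -0.0, -7.2],[1, 0.0364, -0.0214, -0.0097, -0.0, -0.0, -7.2],[1, 0.0388, -0.0166, -0.0096, -0.0, -0.0, -7.2],[1, 0.0406, -0.0116, -0.0097, -0.0, -0.0, -7.2],[1, 0.0417, -0.0065, -0.0096, -0.0, -0.0, -7.2],[1, 0.0422, -0.0012, -0.0097, -0.0, -0.0, -7.2],[1, 0.0419, 0.0041, -0.0096, -0.0, -0.0, -7.2],[1, 0.0412, 0.0093, -0.0097, -0.1, -0.1, -7.3],
[1, 0.0393, 0.005, -0.0, 0.0, 0.0, -1.8],[1, 0.0391, 0.0063, -0.0, 0.0, 0.0, -1.8],[1, 0.0389, 0.0075, -0.0, 0.0, 0.0, -1.8],[1, 0.0386, 0.0087, -0.0, 0.0, 0.0, -1.9],[1, 0.0383, 0.01, -0.0, 0.0, 0.0, -1.8],[1, 0.0381, 0.0112, -0.0001, 0.0, 0.0, -1.9],
[1, 0.036, -0.001, 0.0033, 0.0, 0.0, 0.0],[1, 0.036, -0.001, 0.0033, 0.0, 0.0, 0.0],[1, 0.036, -0.001, 0.0033, 0.0, 0.0, 0.0],[1, 0.036, -0.001, 0.0033, 0.0, 0.0, 0.0],[1, 0.036, -0.001, 0.0034, 0.0, 0.0, 0.0],[1, 0.0361, -0.001, 0.0033, 0.0, 0.0, 0.0],
end [478.969 116.027 310.003] [0.069 0.998]
```

Emit:
drive_tool --pt "1 0.033 -0.026 -0.01 0 0 -7.2" --pt "1 0.036 -0.021 -0.01 0 0 -7.2" --pt "1 0.039 -0.017 -0.01 0 0 -7.2" --pt "1 0.041 -0.012 -0.01 0 0 -7.2" --pt "1 0.042 -0.006 -0.01 0 0 -7.2"

```text
t: 0.6
position: [308.0, -421.6, 303.4]
tool_rot: [-2.803, -1.417, 0.0]
contact_force: [0.0, -0.9, -0.6]
grip_width: 12.2
gripper_force: 0.0
```

Emit:
drive_tool --pt "1 0.042 -0.001 -0.01 0 0 -7.2" --pt "1 0.042 0.004 -0.01 0 0 -7.2" --pt "1 0.041 0.009 -0.01 0 0 -7.3" --pt "0 0 0 0 0 0 0" --pt "0 0 0 0 0 0 0"

```text
t: 1.1
position: [380.0, -319.2, 333.4]
tool_rot: [2.49, 1.915, -0.0]
contact_force: [0.4, -0.5, -0.3]
grip_width: 28.6
gripper_force: 0.0
```

Run:
```python
from h import *
c=bot.calibration("wrist");im=bot.grab_frame("wrist");cv2.imwrite("pics/w1.png",im[:,:,::-1])
for k in("red","blue"):
  for b in blobs(im,k,100):
    q=[plane(wray(c,*p),30)[:2] for p in cv2.boxPoints(b[2])]
    print(k,b[0],b[1],plane(wray(c,*b[0]),22),np.array(q).tolist())
plan(1,(470,-100,330,86,6),(479,116,310,86,6))
```

```text
red [284.938  97.945] 1121 [ 355.623 -223.551   22.   ] [[333.8810669707691, -186.9829324275551], [359.06174566126805, -180.78003580980933], [379.42866592005555, -259.8151142975704], [354.11201927605845, -266.6672669185778]]
red [568.234 150.72 ] 1548 [ 816.461 -401.735   22.   ] [[733.3670373878313, -409.21726414278214], [760.5597065624759, -349.6864269997436], [899.4819532906824, -394.03727732082484], [869.6764929054807, -462.30969317300867]]
red [362.338 165.106] 615 [ 436.14  -343.333   22.   ] [[403.739486256375, -339.4344950374609], [411.469794670613, -320.1882323931767], [468.2830559009684, -343.4501128817128], [461.0775868776371, -363.30778503231943]]
red [272.287 248.002] 944 [ 270.843 -436.722   22.   ] [[240.9413115039341, -407.568387692396], [318.95827638903137, -425.02175023916504], [308.67583371260463, -462.6220455077799], [227.66816965982983, -445.3259713773623]]
red [401.12 354.46] 100 [ 438.394 -741.342   22.   ] [[434.33950383671055, -703.9765447043447], [449.8921432550377, -710.0568152165897], [445.56784298242854, -757.0713830726074], [429.312624311928, -750.378036
[... 777 characters left out ...]
.4822718991203, -722.8557526858951], [903.7202891876395, -846.5189656705669], [887.0887589465744, -857.4981215770009]]
[1, 0.0394, 0.0051, 0.0005, -0.0, 0.0, -1.8],[1, 0.0392, 0.0063, 0.0005, -0.0, 0.0, -1.8],[1, 0.039, 0.0076, 0.0005, -0.0, 0.0, -1.9],[1, 0.0387, 0.0089, 0.0004, -0.0, 0.0, -1.8],[1, 0.0384, 0.0101, 0.0005, -0.0, 0.0, -1.9],[1, 0.0381, 0.0113, 0.0004, -0.0, 0.0, -1.8],
[1, 0.036, -0.001, 0.0033, -0.0, 0.0, -0.0],[1, 0.036, -0.001, 0.0033, -0.0, 0.0, -0.0],[1, 0.036, -0.001, 0.0033, -0.0, 0.0, -0.0],[1, 0.036, -0.0011, 0.0034, -0.0, 0.0, -0.0],[1, 0.036, -0.001, 0.0033, -0.0, 0.0, -0.0],[1, 0.0361, -0.0011, 0.0034, -0.0, 0.0, -0.0],
end [478.957 116.012 309.986] [0.07  0.998]
```

View pics/w1.png

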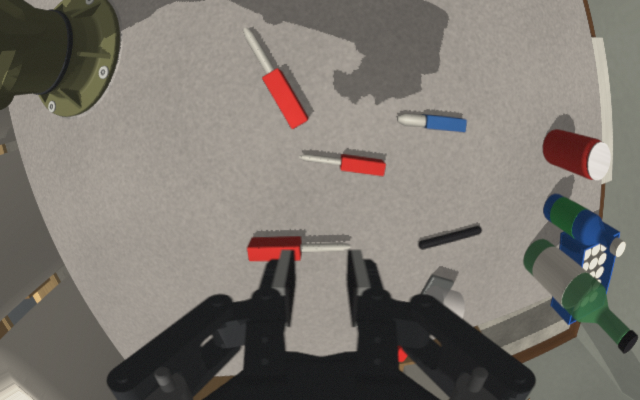

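The wrist view shows the target pin (handle 362,165; tip 302,156), the spare (445,123) and two larger red pins. The pin's handle centre is about (436,-343). Next I'll go to the labeller.

Emit:
drive_tool --pt "1 0.039 0.005 0 0 0 -1.8" --pt "1 0.039 0.006 0 0 0 -1.8" --pt "1 0.039 0.008 0 0 0 -1.8" --pt "1 0.039 0.009 0 0 0 -1.8" --pt "1 0.038 0.01 0 0 0 -1.9"

```text
t: 1.65
position: [455.0, -137.3, 332.7]
tool_rot: [-2.335, -2.101, 0.001]
contact_force: [1.0, -0.1, 0.2]
grip_width: -0.0
gripper_force: 0.0
```

Emit:
drive_tool --pt "1 0.04 0.01 0 0 0 -1.9" --pt "1 0.04 -0.001 0.002 0 0 0" --pt "1 0.03 -0.001 0.002 0 0 0" --pt "1 0 0 0 0 0 0" --pt "1 0 0 0 0 0 0"

```text
t: 2.15
position: [471.9, -29.4, 328.7]
tool_rot: [-2.298, -2.142, 0.002]
contact_force: [0.2, -0.6, 0.6]
grip_width: -0.0
gripper_force: 0.0
```

Run:
```python
from h import *
c=bot.calibration("wrist");im=bot.grab_frame("wrist");cv2.imwrite("pics/w2.png",im[:,:,::-1])
s=bot.observe();print(s["position"],s["qpos"])
for b in blobs(im,"orange",100): print(b, plane(wray(c,*b[0]),222))
plan(1,(479,116,310,86,5))
```

```text
[472.007 -30.165 328.804] [ 0.594  0.259 -0.759  1.743  0.19   1.216 -0.286]
[1, 0.0293, -0.0007, 0.0037, -0.0, 0.0, -0.0],[1, 0.0293, -0.0007, 0.0037, -0.0, 0.0, -0.0],[1, 0.0292, -0.0007, 0.0038, -0.0, 0.0, -0.0],[1, 0.0293, -0.0007, 0.0037, -0.0, 0.0, -0.1],[1, 0.0292, -0.0006, 0.0038, -0.1, 0.0, -0.0],
end [479.047 115.991 309.996] [0.07  0.998]
```

View pics/w2.png

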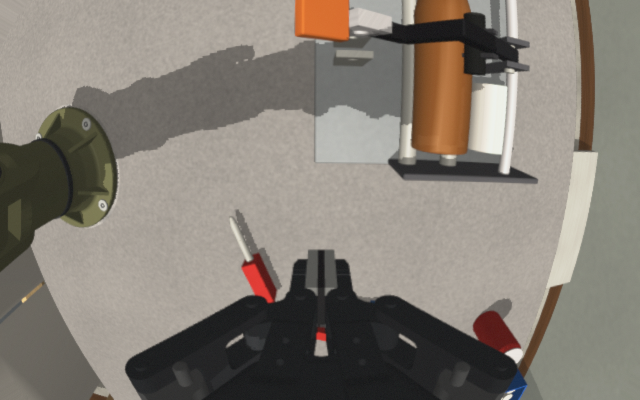

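Wrist view: tab at (321,18), right cheek top at (353,52), plate's front-right corner at (315,161). I'll cross-check these against the fit, then press.

Run:
```python
from h import *
c=bot.calibration("wrist")
o=np.array([628.6,105.3]);a=-.0698;Q=np.array([[np.cos(a),-np.sin(a)],[np.sin(a),np.cos(a)]])
for u,v,z in((315.5,161.5,18),(321,18,222),(354,52,110)): 
    p=plane(wray(c,u,v),z);print(p,Q.T@(p[:2]-o))
```

```text
[465.049 -33.851  18.   ] [-153.448 -150.219]
[483.285 114.137 222.   ] [-145.577   -1.319]
[517.827 103.247 110.   ] [-110.361   -9.774]
```

Emit:
drive_tool --pt "1 0.029 -0.001 0.003 0 0 0" --pt "1 0.029 -0.001 0.003 0 0 0" --pt "1 0.029 -0.001 0.003 0 0 0" --pt "1 0.029 -0.001 0.003 0 0 0" --pt "1 0.029 0 0.004 0 0 0"

```text
t: 2.7
position: [478.8, 115.3, 312.9]
tool_rot: [2.301, 2.138, -0.001]
contact_force: [1.0, -0.4, -0.5]
grip_width: 0.3
gripper_force: 0.0
```

Emit:
drive_tool --pt "1 0 0 0 0 0 0" --pt "1 0 0 0.02 0 0 0" --pt "1 0 0 0.02 0 0 0" --pt "1 0 0 0.02 0 0 0" --pt "1 0 0 0 0 0 0"

```text
t: 3.2
position: [477.5, 113.5, 251.0]
tool_rot: [-2.3, -2.138, 0.007]
contact_force: [0.1, -0.4, -0.4]
grip_width: 0.1
gripper_force: 0.0
```

Emit:
drive_tool --pt "1 0 0 0.015 0 0 0" --pt "1 0 0 0.015 0 0 0" --pt "1 0 0 0.015 0 0 0" --pt "1 0 0 0.015 0 0 0" --pt "1 0 0 0.015 0 0 0"

```text
t: 3.7
position: [479.2, 115.2, 178.7]
tool_rot: [2.299, 2.139, 0.001]
contact_force: [-0.2, 0.1, 1.4]
grip_width: -0.5
gripper_force: 0.5
```

Emit:
drive_tool --pt "1 0 0 0.01 0 0 0" --pt "1 0 0 0.01 0 0 0" --pt "1 0 0 0.01 0 0 0" --pt "1 0 0 0.01 0 0 0" --pt "1 0 0 0.005 0 0 0"

```text
t: 4.2
position: [478.0, 116.6, 132.5]
tool_rot: [-2.297, -2.143, 0.001]
contact_force: [0.5, 0.5, 0.7]
grip_width: -0.0
gripper_force: 0.6
```

Emit:
drive_tool --pt "1 0 0 0.004 0 0 0" --pt "1 0 0 0.004 0 0 0" --pt "1 0 0 0.003 0 0 0" --pt "1 0 0 0.002 0 0 0" --pt "1 0 0 0 0 0 0"

```text
t: 4.7
position: [477.9, 116.8, 120.2]
tool_rot: [-2.296, -2.144, 0.0]
contact_force: [-0.3, 0.3, -0.3]
grip_width: -0.1
gripper_force: 0.0
```

Emit:
drive_tool --pt "1 0 0 0.001 0 0 0" --pt "1 0 0 0.001 0 0 0" --pt "1 0 0 0.001 0 0 0" --pt "1 0 0 0.001 0 0 0" --pt "1 0 0 0 0 0 0"

```text
t: 5.2
position: [478.0, 116.9, 119.6]
tool_rot: [2.294, 2.141, 0.001]
contact_force: [-10.9, -4.7, 42.6]
grip_width: -0.4
gripper_force: 21.8
```

Run:
```python
from h import *
for n in("side","wrist"):
    im=bot.grab_frame(n);cv2.imwrite(f"pics/{n}3.png",im[:,:,::-1])
s=cv2.imread("pics/side3.png");w=cv2.imread("pics/wrist3.png")
cv2.imwrite("pics/p3.png",np.hstack([cv2.resize(s[220:340,220:340],(390,390),interpolation=2),cv2.resize(w[100:340,200:440],(390,390))]))
```

```text
(no output)
```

View pics/p3.png

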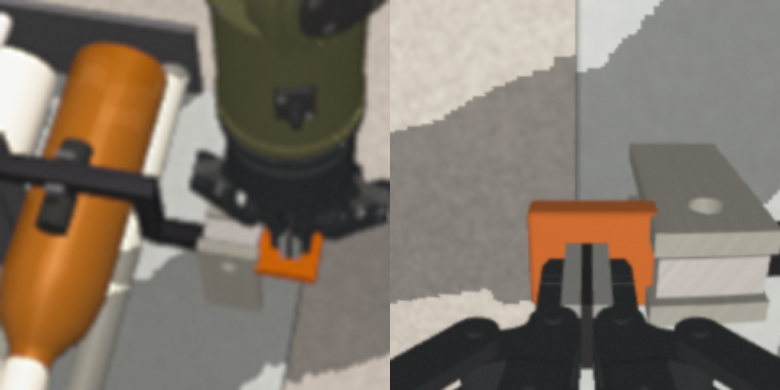

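The arm is down on its stop, with the lug between the cheeks. The left cheek's hole shows at full-frame wrist pixel (394.5,226). I'll use it to check the clevis pose before lifting.

Run:
```python
from h import *
c=bot.calibration("wrist")
o=np.array([628.8,108.2]);a=-.0698;Q=np.array([[np.cos(a),-np.sin(a)],[np.sin(a),np.cos(a)]])
f=lambda u,v:((u-390)/1.625+200,v/1.625+100)
for u,v,z in((706,205,90),(654,236,110),(648,255,110),(650,302,110),(528,213,98)):
    p=plane(wray(c,*f(u,v)),z);print((u,v),p,Q.T@(p[:2]-o))
```

```text
(706, 205) [519.618 133.156  90.   ] [-110.656   17.28 ]
(654, 236) [499.66  133.719 110.   ] [-130.605   16.451]
(648, 255) [497.811 127.539 110.   ] [-132.018   10.156]
(650, 302) [498.247 110.547 110.   ] [-130.399   -6.764]
(528, 213) [462.363 138.199  98.   ] [-168.124   18.318]
```

Emit:
drive_tool --pt "1 0 0 -0.004 0 0 0" --pt "1 0 0 -0.015 0 0 0" --pt "0.2 0 0 -0.04 0 0 0" --pt "0.2 0 0 -0.04 0 0 0" --pt "0.2 -0.01 0 -0.02 0 0 0"

```text
t: 5.8
position: [477.9, 108.6, 238.4]
tool_rot: [2.294, 2.146, 0.006]
contact_force: [0.1, -0.2, 0.2]
grip_width: 34.3
gripper_force: 0.0
```

Run:
```python
from h import *
c=bot.calibration("wrist");im=bot.grab_frame("wrist");cv2.imwrite("pics/w4.png",im[:,:,::-1])
np.save("w4.npy",c["pose"])
cv2.imwrite("pics/w4c.png",cv2.resize(im[180:360,300:480,::-1],None,fx=3.3,fy=3.3,interpolation=2))
plan(0.1,(475,-100,235,100,6),(445,-300,235,145,6),(436,-343,160,157.7,5))
```

```text
[0.1, -0.0344, 0.0018, 0.0008, 0.1, 0.0, -2.3],[0.1, -0.0344, 0.0004, 0.0008, 0.0, 0.0, -2.3],[0.1, -0.0344, -0.001, 0.0008, 0.1, 0.0, -2.3],[0.1, -0.0343, -0.0024, 0.0008, 0.0, 0.0, -2.4],[0.1, -0.0342, -0.0038, 0.0008, 0.1, 0.0, -2.3],[0.1, -0.0339, -0.0052, 0.0009, 0.0, 0.0, -2.4],
[0.1, -0.032, -0.0107, 0.0, 0.0, 0.0, -7.5],[0.1, -0.0303, -0.0148, 0.0, 0.0, 0.0, -7.5],[0.1, -0.0281, -0.0187, 0.0, 0.0, 0.0, -7.5],[0.1, -0.0254, -0.0221, 0.0, 0.0, 0.0, -7.5],[0.1, -0.0223, -0.0253, 0.0, 0.0, 0.0, -7.5],[0.1, -0.0188, -0.028, 0.0, 0.0, 0.0, -7.5],
[0.1, -0.0034, -0.0081, 0.015, 0.0, 0.0, -2.5],[0.1, -0.0031, -0.0082, 0.015, 0.0, 0.0, -2.5],[0.1, -0.0027, -0.0083, 0.015, 0.0, 0.0, -2.6],[0.1, -0.0024, -0.0085, 0.015, 0.0, 0.0, -2.5],[0.1, -0.002, -0.0085, 0.015, 0.0, 0.0, -2.6],
end [ 436.052 -342.977  160.019] [-0.925  0.379]
```

View pics/w4c.png

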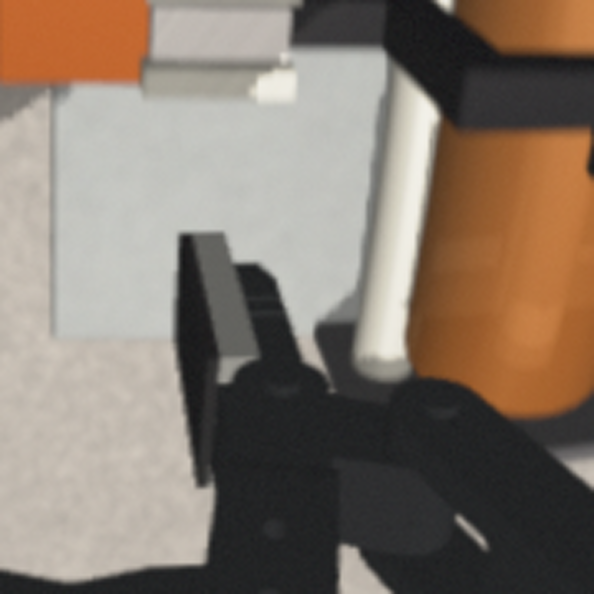

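The arm stayed down, with tab and lug level at the cheeks. The hole estimate matches the model within about 1 mm. Now I'll move to the pin.

Emit:
drive_tool --pt "0.1 -0.042 0.002 0.001 0 0 -2.8" --pt "0.1 -0.042 0 0.001 0 0 -2.8" --pt "0.1 -0.042 -0.003 0.001 0 0 -2.8" --pt "0.1 -0.041 -0.004 0.001 0 0 -2.8" --pt "0.1 -0.04 -0.005 0.001 0 0 -2.8"

```text
t: 6.35
position: [472.4, -102.6, 230.1]
tool_rot: [-2.016, -2.409, 0.001]
contact_force: [0.6, -0.5, -0.6]
grip_width: 38.7
gripper_force: 0.0
```

Emit:
drive_tool --pt "0.1 -0.034 -0.009 0 0 0 -7.5" --pt "0.1 -0.032 -0.013 0 0 0 -7.5" --pt "0.1 -0.029 -0.018 0 0 0 -7.5" --pt "0.1 -0.026 -0.022 0 0 0 -7.5" --pt "0.1 -0.022 -0.025 0 0 0 -7.5"

```text
t: 6.85
position: [453.1, -272.4, 230.0]
tool_rot: [-1.13, -2.931, 0.0]
contact_force: [0.1, 0.6, 0.1]
grip_width: 38.4
gripper_force: 0.0
```

Run:
```python
from h import *
c=bot.calibration("wrist");im=bot.grab_frame("wrist")
print(bot.observe()["position"],bot.observe()["grip_width"],bot.observe()["qpos"])
for b in blobs(im,"red",100):
    bp=cv2.boxPoints(b[2]);q=np.array([plane(wray(c,*p),30)[:2] for p in bp]);print(b[0],b[1],q.tolist(),q.mean(0))
plan(0.1,(436,-343,120,157.7,10))
```

```text
[ 451.386 -279.207  228.897] 38.549611448388994 [ 1.132  0.514 -0.965  1.779  0.474  1.102  0.841]
[288.961  81.009] 1878 [[353.0350012899103, -268.24118884395233], [332.91014051810953, -190.67827308301972], [357.74415191111046, -184.90110445612356], [378.42182965314623, -262.2192028991315]] [ 355.528 -226.51 ]
[123.422 165.977] 1600 [[227.57638320330554, -450.0599988974689], [245.11476271952162, -408.96182770474127], [322.3230911247024, -424.2608333294294], [309.1137422487778, -465.88786685266575]] [ 276.032 -437.293]
[263.188 207.216] 972 [[403.222629205833, -340.490803959622], [409.95242255924336, -320.10201507691295], [468.511216787635, -342.28636728212564], [462.4176891407568, -364.08523045529466]] [ 436.026 -341.741]
[128.01  343.708] 384 [[434.6089345228604, -768.9155665222578], [415.3524724391852, -716.595109061109], [455.95435274413865, -655.8233897807929], [476.51442303367696, -700.8130185431224]] [ 445.608 -710.537]
[415.39 371.04] 403 [[743.956754846521, -369.62810882995166], [753.4490273529864, -345.2719229159758], [857.6338543512504, -382.2720237942882], [846.9516359491564, -410.340092324441]] [ 800.498 -376.878]
[0.1, -0.0031, -0.0057, 0.0109, -0.0, -0.0, -2.0],[0.1, -0.0029, -0.0058, 0.0109, -0.0, -0.0, -2.0],[0.1, -0.0027, -0.0059, 0.0109, -0.0, -0.0, -2.0],[0.1, -0.0025, -0.006, 0.0109, -0.0, -0.0, -2.0],[0.1, -0.0023, -0.0061, 0.0109, -0.0, -0.0, -2.0],[0.1, -0.0021, -0.0062, 0.0109, -0.0, -0.0, -2.0],[0.1, -0.0019, -0.0063, 0.0109, -0.0, -0.0, -1.9],[0.1, -0.0017, -0.0063, 0.0109, -0.1, -0.0, -2.0],[0.1, -0.0015, -0.0064, 0.0109, -0.0, -0.0, -1.9],[0.1, -0.0012, -0.0065, 0.011, -0.1, -0.1, -2.0],
end [ 435.974 -342.961  119.962] [-0.925  0.379]
```

Emit:
drive_tool --pt "0.1 -0.006 -0.011 0.02 0 0 -4" --pt "0.1 -0.005 -0.012 0.02 0 0 -4" --pt "0.1 -0.004 -0.012 0.02 0 0 -4" --pt "0.1 -0.004 -0.012 0.02 0 0 -4" --pt "0.1 -0.003 -0.013 0.02 0 0 -4"

```text
t: 7.4
position: [437.7, -333.2, 129.2]
tool_rot: [-0.608, -3.081, -0.0]
contact_force: [-0.1, -0.2, 0.5]
grip_width: 38.4
gripper_force: 0.0
```

Emit:
drive_tool --pt "0.1 0 0 0 0 0 0" --pt "0.1 0 0 0 0 0 0" --pt "0.1 0 0 0 0 0 0" --pt "0.1 0 0 0 0 0 0" --pt "0.1 0 0 0 0 0 0"

```text
t: 7.9
position: [438.7, -332.7, 131.2]
tool_rot: [0.611, 3.08, -0.001]
contact_force: [-0.4, -0.1, 0.6]
grip_width: 38.4
gripper_force: 0.0
```

Run:
```python
from h import *
c=bot.calibration("wrist");im=bot.grab_frame("wrist");cv2.imwrite("pics/w5.png",im[:,:,::-1])
print(bot.observe()["position"])
for b in blobs(im,"red",300):
    bp=cv2.boxPoints(b[2]);q=np.array([plane(wray(c,*p),30)[:2] for p in bp]);print(b[0],b[1],q.tolist(),q.mean(0))
plan(0.1,(436,-342.3,26,158,10))
```

```text
[ 438.534 -332.811  131.036]
[413.676  57.995] 3842 [[354.9066030112609, -269.95627754568807], [331.71257450434604, -184.99443985353892], [357.62031508291244, -177.97761402274512], [379.68396124192617, -264.4983337480337]] [ 355.981 -224.357]
[125.257  78.582] 4083 [[220.17129527200055, -447.49920688921026], [242.6367181904082, -404.5127752179151], [323.841680716438, -422.95204547322135], [308.0459368972669, -466.6835652941286]] [ 273.674 -435.412]
[305.476 207.583] 1887 [[399.0026975637355, -337.68676017845496], [405.7510607682342, -321.51572994160676], [466.606336570571, -346.90654424153115], [459.3491612974376, -364.76431204719097]] [ 432.677 -342.718]
[ 67.028 314.514] 1347 [[428.3580928222761, -772.895575153731], [406.72808968189327, -698.9232724067938], [466.899864798768, -619.5694338868501], [493.2250266081529, -676.6197438773298]] [ 448.803 -692.002]
[0.1, -0.0001, -0.001, 0.0105, -0.0, 0.0, -0.0],[0.1, -0.0001, -0.001, 0.0105, -0.0, 0.0, -0.0],[0.1, -0.0001, -0.001, 0.0105, -0.0, 0.0, -0.1],[0.1, -0.0001, -0.001, 0.0105, -0.0, 0.0, -0.0],[0.1, -0.0001, -0.0009, 0.0105, -0.0, 0.0, -0.1],[0.1, -0.0001, -0.001, 0.0105, -0.0, 0.0, -0.0],[0.1, -0.0001, -0.0009, 0.0105, -0.0, 0.0, -0.1],[0.1, -0.0001, -0.001, 0.0105, -0.0, 0.0, -0.0],[0.1, -0.0002, -0.0009, 0.0105, -0.0, 0.0, -0.1],[0.1, -0.0001, -0.001, 0.0105, -0.0, 0.1, -0.0],
end [ 435.955 -342.297   26.042] [-0.927  0.375]
```

View pics/w5.png

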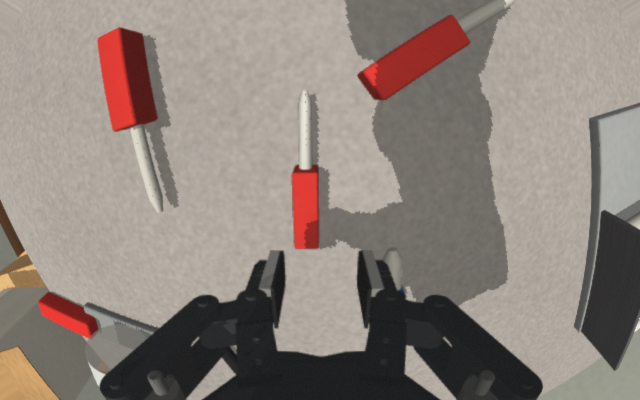

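The pin sits at column 305, nearly parallel to tool x, clear of the neighbours (spare partly hidden at 395,262). Its centre is about (435.5,-343), so I'll descend.

Emit:
drive_tool --pt "0.1 0 -0.003 0.02 0 0 0" --pt "0.1 -0.001 -0.003 0.02 0 0 0" --pt "0.1 0 -0.003 0.02 0 0 0" --pt "0.1 -0.001 -0.002 0.02 0 0 0" --pt "0.1 0 0 0.015 0 0 0"

```text
t: 8.45
position: [435.6, -344.2, 34.4]
tool_rot: [-0.613, -3.081, 0.0]
contact_force: [-0.1, 0.7, -0.3]
grip_width: 38.5
gripper_force: 0.0
```

Emit:
drive_tool --pt "0.1 0 0 0.006 0 0 0" --pt "0.1 0 0 0.003 0 0 0" --pt "0.1 0 0 0 0 0 0" --pt "0.1 0 0 0 0 0 0" --pt "0.1 0 0 0 0 0 0"

```text
t: 8.95
position: [436.1, -344.2, 27.0]
tool_rot: [0.611, 3.08, -0.001]
contact_force: [0.4, 0.1, -0.1]
grip_width: 38.6
gripper_force: 0.0
```

Emit:
drive_tool --pt "0.5 0 0 0 0 0 0" --pt "1 0 0 0 0 0 0" --pt "1 0 0 0 0 0 0" --pt "1 0 0 0 0 0 0" --pt "1 0 0 0 0 0 0"

```text
t: 9.45
position: [436.0, -344.2, 26.9]
tool_rot: [0.612, 3.081, -0.001]
contact_force: [-2.0, -0.3, 5.6]
grip_width: 18.2
gripper_force: 59.5
```

Emit:
drive_tool --pt "1 0 0 -0.01 0 0 0" --pt "1 0 0 -0.03 0 0 0" --pt "1 0 0 -0.04 0 0 0" --pt "1 0 0 -0.04 0 0 0" --pt "1 0 0 0 0 0 0"

```text
t: 9.95
position: [438.4, -344.3, 151.6]
tool_rot: [0.61, 3.074, -0.004]
contact_force: [0.5, 0.1, -2.4]
grip_width: 18.9
gripper_force: 58.9
```

Run:
```python
from h import *
im=bot.grab_frame("wrist");cv2.imwrite("pics/w6.png",im[:,:,::-1])
for b in blobs(im,"red",200): print(b)
# insertion line: clevis (518.5,115.8), dir lab y at yaw 86
u=np.array([-np.sin(-.0698),np.cos(-.0698)]);c=np.array([518.5,115.8])
for d in(170,130): print(d,c-u*d)
plan(1,(450,-240,140,130,5),(*(c-u*170),105,86,8))
```

```text
(array([419.244,  55.839]), np.int32(3229), ((419.29071044921875, 55.737125396728516), (32.55548858642578, 101.82398986816406), 56.49656677246094))
(array([147.032,  71.528]), np.int32(3601), ((147.28134155273438, 70.3658676147461), (93.84371185302734, 41.89207458496094), 79.76519775390625))
(array([320.646, 273.994]), np.int32(5051), ((321.0, 272.0), (130.0, 44.0), 90.0))
(array([ 79.155, 303.802]), np.int32(1344), ((79.52682495117188, 303.3585205078125), (63.13810348510742, 24.654590606689453), 24.77513885498047))
170 [506.644 -53.786]
130 [509.433 -13.883]
[1, 0.0056, 0.0203, 0.0017, -0.0, 0.1, 5.5],[1, 0.0075, 0.0197, 0.0018, -0.0, 0.0, 5.5],[1, 0.0093, 0.0188, 0.0018, -0.0, 0.1, 5.5],[1, 0.0111, 0.0179, 0.0018, -0.0, 0.0, 5.5],[1, 0.0128, 0.0167, 0.0017, -0.0, 0.1, 5.5],
[1, 0.0133, 0.0204, 0.0044, -0.0, -0.0, 5.5],[1, 0.0151, 0.019, 0.0044, -0.0, -0.0, 5.5],[1, 0.0169, 0.0175, 0.0044, -0.0, -0.0, 5.5],[1, 0.0185, 0.0158, 0.0044, -0.0, -0.0, 5.5],[1, 0.0199, 0.0139, 0.0044, -0.0, -0.0, 5.5],[1, 0.0212, 0.012, 0.0044, -0.0, -0.0, 5.5],[1, 0.0223, 0.0099, 0.0043, -0.0, -0.0, 5.5],[1, 0.0231, 0.0077, 0.0044, -0.0, -0.0, 5.5],
end [506.645 -53.745 104.952] [0.069 0.998]
```

Emit:
drive_tool --pt "1 0.006 0.02 0.002 0 0 5.5" --pt "1 0.008 0.02 0.002 0 0 5.5" --pt "1 0.009 0.019 0.002 0 0 5.5" --pt "1 0.011 0.018 0.002 0 0 5.5" --pt "1 0.013 0.017 0.002 0 0 5.5"

```text
t: 10.5
position: [447.6, -238.0, 135.1]
tool_rot: [-1.332, -2.843, -0.0]
contact_force: [0.2, 0.5, -1.5]
grip_width: 19.1
gripper_force: 58.9
```

Emit:
drive_tool --pt "1 0.013 0.02 0.004 0 0 5.5" --pt "1 0.015 0.019 0.004 0 0 5.5" --pt "1 0.017 0.018 0.004 0 0 5.5" --pt "1 0.019 0.016 0.004 0 0 5.5" --pt "1 0.02 0.014 0.004 0 0 5.5"

```text
t: 11.0
position: [483.5, -121.2, 115.1]
tool_rot: [-1.969, -2.445, 0.002]
contact_force: [0.2, -0.8, -1.1]
grip_width: 19.0
gripper_force: 58.9
```

Emit:
drive_tool --pt "1 0.021 0.012 0.004 0 0 5.5" --pt "1 0.022 0.01 0.004 0 0 5.5" --pt "1 0.023 0.008 0.004 0 0 5.5" --pt "1 0 0 0 0 0 0" --pt "1 0 0 0 0 0 0"

```text
t: 11.5
position: [505.2, -52.3, 103.4]
tool_rot: [-2.293, -2.146, 0.003]
contact_force: [-0.6, -0.7, -1.4]
grip_width: 19.2
gripper_force: 58.8
```

Run:
```python
from h import *
c=bot.calibration("wrist");im=bot.grab_frame("wrist");cv2.imwrite("pics/w7.png",im[:,:,::-1])
si=bot.grab_frame("side");cv2.imwrite("pics/s7.png",si[:,:,::-1]);ti=bot.grab_frame("top");cv2.imwrite("pics/t7.png",ti[:,:,::-1])
s=bot.observe();print(s["position"],s["tool_rot"],s["qpos"])
# expected projections of pin tip / shaft to centre the crops
def pw(p):
    P=np.array(c["pose"]);q=P[:3,:3].T@(np.array(p)-P[:3,3]);x,y,z=q[0],-q[1],-q[2];r=np.hypot(x,y);a=np.arctan2(r,z)*c["fx"];return c["cx"]+a*x/r,c["cy"]+a*y/r
def pp(n,p):
    k=bot.calibration(n);P=np.array(k["pose"]);q=P[:3,:3].T@(np.array(p)-P[:3,3]);return k["cx"]-k["fx"]*q[0]/q[2],k["cy"]+k["fy"]*q[1]/q[2]
X=R.from_rotvec(s["tool_rot"]).as_matrix();
for d in(32,92):
    p=s["position"]+X@[d,0,12];print(d,p,pw(p),pp("side",p),pp("top",p))
p=[518.5,115.8,90];print("clevis",pw(p),pp("side",p))
w=im[20:300,220:420,::-1];u,v=map(int,pp("side",s["position"]+X@[62,0,12]))
A=cv2.resize(w,(400,560),interpolation=2);B=cv2.resize(si[v-28:v+42,u-30:u+20,::-1],(400,560),interpolation=2)
print("side crop origin",u-30,v-28);cv2.imwrite("pics/p7.png",np.hstack([A,B]))
```

```text
[505.364 -53.941 103.84 ] [-2.297 -2.142  0.002] [ 0.439  0.557 -0.568  1.993  0.448  0.718 -0.476]
32 [507.576 -22.024  91.822] (np.float64(319.85068933473065), np.float64(220.16214001152306)) (np.float64(304.6818126389584), np.float64(240.57229470027926)) (np.float64(272.4753979921501), np.float64(204.80760965459783))
92 [511.752  37.83   91.787] (np.float64(320.3184344342051), np.float64(84.92167898141165)) (np.float64(299.76711630046856), np.float64(262.6627679946921)) (np.float64(248.4172005970225), np.float64(203.52710485811713))
clevis (np.float64(323.9893749578502), np.float64(-76.17902117048953)) (np.float64(292.161195238841), np.float64(294.5944996308417))
side crop origin 272 223
```

View pics/p7.png

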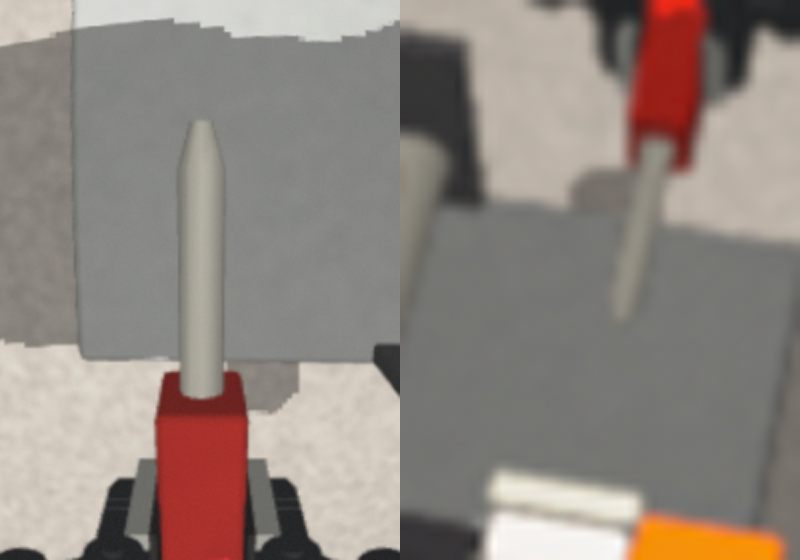

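The pin is held straight. Wrist: tip at (321,80.5), base at (321,218). Side: tip at (299.6,262.8). I'll triangulate the tip.

Run:
```python
from h import *
c=bot.calibration("wrist");S=bot.calibration("side");s=bot.observe()
X=R.from_rotvec(s["tool_rot"]).as_matrix()
for w,d in(((321,80.7),(299.5,262.4)),((321,218),(303.9,241.5))):
    p,e=tri(wray(c,*w),ray(S,*d));print(p,e,X.T@(p-s["position"]))
# clevis relative to the side camera's view from pics/side3 etc: check hole from first wrist look already: (518.5,115.8)
u=np.array([np.sin(.0698),np.cos(.0698)])
t=np.array([518.5,115.8])-u*(17+2+49+43)
plan(1,(*t,101.5,86,3))
```

```text
[512.484  37.885  92.983] [np.float64(0.15542693006666045), np.float64(0.155426930066898)] [92.104  0.725 10.803]
[509.137 -26.342  81.377] [np.float64(1.170771958534061), np.float64(1.1707719585340222)] [27.808  1.871 22.444]
[1, 0.0197, 0.0004, 0.0008, -0.0, 0.0, 0.0],[1, 0.0198, 0.0004, 0.0008, -0.0, 0.0, 0.0],[1, 0.0197, 0.0005, 0.0007, -0.1, 0.0, 0.0],
end [510.778   5.024 101.504] [0.07  0.998]
```

Emit:
drive_tool --pt "1 0.019 0 0.001 0 0 0" --pt "1 0.019 0 0.001 0 0 0" --pt "1 0.018 0.0005 0 0 0 0" --pt "1 0 0 0 0 0 0" --pt "1 0 0 0 0 0 0"

```text
t: 12.15
position: [510.2, 2.0, 102.2]
tool_rot: [2.297, 2.143, -0.001]
contact_force: [-0.1, -0.8, -1.3]
grip_width: 18.9
gripper_force: 58.9
```

Run:
```python
from h import *
s=bot.observe();p=s["position"];print(p,s["contact_force"],s["tool_rot"])
X=R.from_rotvec(s["tool_rot"]).as_matrix();print(X[:,0],X[:,2]);print("clevis in tool",X.T@(np.array([518.5,115.8,90])-p))
im=bot.grab_frame("wrist");cv2.imwrite("pics/w8.png",im[:,:,::-1])
```

```text
[510.156   2.027 102.179] [-0.088 -0.841 -1.257] [ 2.297  2.143 -0.001]
[ 0.069  0.998 -0.001] [-0.    -0.001 -1.   ]
clevis in tool [114.085   0.449  12.106]
```

Emit:
drive_tool --pt "1 0.005 0 0 0 0 0" --pt "1 0.005 0 0 0 0 0" --pt "1 0.004 0 0 0 0 0" --pt "1 0.004 0 0 0 0 0" --pt "1 0 0 0 0 0 0"

```text
t: 12.7
position: [511.7, 21.9, 102.4]
tool_rot: [-2.295, -2.145, -0.001]
contact_force: [0.5, -0.5, -1.3]
grip_width: 19.2
gripper_force: 58.9
```

Emit:
drive_tool --pt "1 0.004 0 0 0 0 0" --pt "1 0.004 0 0 0 0 0" --pt "1 0.004 0 0 0 0 0" --pt "1 0.003 0 0 0 0 0" --pt "1 0 0 0 0 0 0"

```text
t: 13.2
position: [512.7, 36.7, 102.3]
tool_rot: [-2.296, -2.144, -0.001]
contact_force: [-0.2, -0.0, -1.9]
grip_width: 19.2
gripper_force: 58.9
```

Emit:
drive_tool --pt "1 0.005 0 0 0 0 0" --pt "1 0.005 0 0 0 0 0" --pt "1 0.005 0 0 0 0 0" --pt "1 0.005 0 0 0 0 0" --pt "1 0 0 0 0 0 0"

```text
t: 13.7
position: [514.1, 57.1, 102.4]
tool_rot: [-2.295, -2.145, -0.001]
contact_force: [-0.1, 0.1, -1.6]
grip_width: 18.9
gripper_force: 58.9
```

Emit:
drive_tool --pt "1 0.003 0 0 0 0 0" --pt "1 0.002 0 0 0 0 0" --pt "1 0.001 0 0 0 0 0" --pt "1 0.001 0 0 0 0 0" --pt "1 0 0 0 0 0 0"

```text
t: 14.2
position: [514.5, 63.0, 102.3]
tool_rot: [-2.297, -2.144, -0.0]
contact_force: [0.2, -0.4, -2.3]
grip_width: 19.1
gripper_force: 58.9
```

Emit:
drive_tool --pt "1 0.001 0 0 0 0 0" --pt "1 0.001 0 0 0 0 0" --pt "1 0.001 0 0 0 0 0" --pt "1 0 0 0 0 0 0" --pt "1 0 0 0 0 0 0"

```text
t: 14.7
position: [514.7, 65.9, 102.3]
tool_rot: [2.297, 2.144, 0.0]
contact_force: [-0.8, 0.1, -2.1]
grip_width: 19.0
gripper_force: 58.9
```

Emit:
drive_tool --pt "1 0.0005 0 0 0 0 0" --pt "1 0.0005 0 0 0 0 0" --pt "1 0 0 0 0 0 0" --pt "1 0 0 0 0 0 0" --pt "1 0 0 0 0 0 0"

```text
t: 15.2
position: [514.7, 66.3, 102.3]
tool_rot: [2.297, 2.143, -0.001]
contact_force: [-0.2, -3.4, 0.9]
grip_width: 18.9
gripper_force: 59.0
```

Contact has started at about the expected depth. I'll press a little more to seat it.

Emit:
drive_tool --pt "1 0.0005 0 0 0 0 0" --pt "1 0.0005 0 0 0 0 0" --pt "1 0 0 0 0 0 0" --pt "1 0 0 0 0 0 0" --pt "1 0 0 0 0 0 0"

```text
t: 15.7
position: [514.7, 66.3, 102.3]
tool_rot: [2.297, 2.141, -0.003]
contact_force: [-0.4, -6.9, 1.6]
grip_width: 18.8
gripper_force: 59.3
```

Emit:
drive_tool --pt "1 0.0005 0 0.0005 0 0 0" --pt "1 0.0005 0 0.0005 0 0 0" --pt "1 0 0 0.0005 0 0 0" --pt "1 0 0 0 0 0 0" --pt "1 0 0 0 0 0 0"

```text
t: 16.2
position: [514.7, 66.4, 100.7]
tool_rot: [2.298, 2.14, -0.005]
contact_force: [-0.5, -9.6, 1.7]
grip_width: 19.1
gripper_force: 59.5
```

Emit:
drive_tool --pt "0.5 0 0 0 0 0 0" --pt "0.3 0 0 0 0 0 0" --pt "0.2 0 0 0 0 0 0" --pt "0.2 0 0 0 0 0 0" --pt "0.2 0 0 0 0 0 0"

```text
t: 16.7
position: [515.0, 69.3, 100.8]
tool_rot: [-2.296, -2.144, -0.001]
contact_force: [-0.0, -0.2, -0.3]
grip_width: 34.2
gripper_force: 0.0
```

Emit:
drive_tool --pt "0.2 -0.002 0 -0.01 0 0 0" --pt "0.2 0 0 -0.02 0 0 0" --pt "0.2 0 0 -0.03 0 0 0" --pt "0.2 -0.03 0 -0.04 0 0 0" --pt "0.2 -0.05 0 -0.02 0 0 0"

```text
t: 17.2
position: [510.9, -6.5, 223.4]
tool_rot: [2.288, 2.149, 0.008]
contact_force: [1.8, -1.2, -0.7]
grip_width: 34.3
gripper_force: 0.0
```

Emit:
drive_tool --pt "0.2 -0.02 0 0 0 0 0" --pt "0.2 0 0 0 0 0 0" --pt "0.2 0 0 0 0 0 0" --pt "0.2 0 0 0 0 0 0" --pt "0.2 0 0 0 0 0 0"

```text
t: 17.7
position: [508.1, -27.9, 219.3]
tool_rot: [-2.294, -2.146, -0.0]
contact_force: [0.7, 0.2, -0.4]
grip_width: 33.9
gripper_force: 0.0
```

Run:
```python
from h import *
c=bot.calibration("wrist");im=bot.grab_frame("wrist");cv2.imwrite("pics/w9.png",im[:,:,::-1])
cl=np.array([518.5,115.8]);u=np.array([np.sin(.0698),np.cos(.0698)]);n=np.array([u[1],-u[0]])
C={"wrist":(c,wray,im)}
for k in("side","top"):
    i=bot.grab_frame(k);cv2.imwrite(f"pics/{k}9.png",i[:,:,::-1]);C[k]=(bot.calibration(k),ray,i)
for k,(q,f,i) in C.items():
    for b in blobs(i,"red",60):
        P=np.array([plane(f(q,*p),105)[:2] for p in cv2.boxPoints(b[2])]);d=(P-cl)
        if np.abs(d.mean(0)).max()<120: print(k,b[0],b[1],"along u",(d@u),"across",(d@n))
    for b in blobs(i,"orange",60):
        p=plane(f(q,*b[0]),98)[:2]-cl
        if np.abs(p).max()<120: print(k,"orange",p@u,p@n)
s=cv2.imread("pics/side9.png");w=cv2.imread("pics/w9.png")
print(bot.observe()["position"],bot.observe()["contact_force"])
```

```text
wrist [320.499  88.505] 1904 along u [-21.592 -21.522 -81.576 -81.642] across [-8.543  9.083  9.506 -8.528]
side [296.541 271.988] 172 along u [-22.818 -76.356 -75.039 -21.707] across [ 8.433  8.901 -9.91  -9.679]
[508.14  -28.404 219.224] [ 0.224 -0.428  0.12 ]
```

Run:
```python
from h import *
c=bot.calibration("wrist");im=cv2.imread("pics/w9.png")[:,:,::-1]
cl=np.array([518.5,115.8]);u=np.array([np.sin(.0698),np.cos(.0698)])
for r in range(10,130,1):
    if 16<r<64 or r>112: print(r,"u105 %.1f u110 %.1f"%tuple((plane(wray(c,320.5,r),z)[:2]-cl)@u for z in(105,110)),im[r,314],im[r,320],im[r,326])
```

```text
17 u105 3.1 u110 1.7 [242 242 240] [243 241 238] [243 242 240]
18 u105 2.3 u110 1.0 [243 243 240] [243 241 239] [243 242 240]
19 u105 1.5 u110 0.2 [243 243 240] [243 242 239] [243 242 240]
20 u105 0.7 u110 -0.6 [243 243 241] [243 242 240] [243 242 240]
21 u105 -0.1 u110 -1.4 [242 242 240] [242 242 240] [243 242 240]
22 u105 -0.9 u110 -2.2 [242 242 239] [242 242 240] [243 242 240]
23 u105 -1.7 u110 -3.0 [243 242 239] [242 242 240] [242 242 239]
24 u105 -2.5 u110 -3.8 [243 242 239] [243 242 240] [243 241 239]
25 u105 -3.3 u110 -4.5 [243 242 239] [243 242 240] [243 241 239]
26 u105 -4.1 u110 -5.3 [243 241 239] [243 242 240] [243 241 239]
27 u105 -4.9 u110 -6.1 [243 242 239] [243 242 240] [243 242 239]
28 u105 -5.7 u110 -6.9 [242 242 240] [243 242 240] [243 242 239]
29 u105 -6.5 u110 -7.7 [238 238 235] [240 240 238] [241 241 238]
30 u105 -7.3 u110 -8.4 [199 198 191] [214 213 207] [218 217 212]
31 u105 -8.1 u110 -9.2 [148 145 139] [151 147 141] [146 144 138]
32 u105 -8.9 u110 -10.0 [217 214 201] [218 215 202] [190 186 174]
33 u105 -9.7 u110 -10.8 [233 230 221] [233 230 221] [227 225 215]

[... 2465 characters left out ...]
5  39] [150  44  39]
120 u105 -76.1 u110 -75.8 [148  40  35] [150  42  37] [150  44  39]
121 u105 -76.9 u110 -76.5 [150  44  39] [149  43  38] [150  44  40]
122 u105 -77.6 u110 -77.2 [150  45  39] [149  44  38] [148  41  35]
123 u105 -78.4 u110 -78.0 [149  43  38] [149  43  36] [150  44  38]
124 u105 -79.1 u110 -78.7 [147  43  37] [149  44  38] [150  44  38]
125 u105 -79.9 u110 -79.5 [148  42  38] [148  42  38] [149  44  38]
126 u105 -80.7 u110 -80.2 [148  44  40] [148  43  38] [148  42  36]
127 u105 -81.4 u110 -81.0 [145  41  37] [146  41  37] [148  45  37]
128 u105 -82.2 u110 -81.7 [133  40  37] [135  45  40] [136  42  37]
129 u105 -82.9 u110 -82.5 [113  58  56] [115  60  56] [119  61  59]
```

The handle's top edge is about 4–5 mm off the cheek, which droop in the hole clearance would mostly explain. To make sure the pin is home, I'll push the handle's rear with closed fingers.

Emit:
drive_tool --pt "1 0.012 0 0.02 0 0 0" --pt "1 0.012 0 0.02 0 0 0" --pt "1 0 0 0.025 0 0 0" --pt "1 0 0 0.025 0 0 0" --pt "1 0 0 0.025 0 0 0"

```text
t: 18.35
position: [509.8, -4.7, 103.4]
tool_rot: [-2.296, -2.145, -0.0]
contact_force: [0.7, 0.4, -0.3]
grip_width: -0.1
gripper_force: 0.0
```

Emit:
drive_tool --pt "1 0 0 0.004 0 0 0" --pt "1 0.008 0 0 0 0 0" --pt "1 0.006 0 0 0 0 0" --pt "1 0 0 0 0 0 0" --pt "1 0 0 0 0 0 0"

```text
t: 18.85
position: [511.3, 9.0, 101.3]
tool_rot: [2.295, 2.143, 0.002]
contact_force: [-0.5, -0.7, -0.3]
grip_width: -0.5
gripper_force: 0.0
```

Emit:
drive_tool --pt "1 0.003 0 0 0 0 0" --pt "1 0.003 0 0 0 0 0" --pt "1 0.002 0 0 0 0 0" --pt "1 0 0 0 0 0 0" --pt "1 0 0 0 0 0 0"

```text
t: 19.35
position: [511.3, 16.6, 100.3]
tool_rot: [-2.297, -2.144, 0.0]
contact_force: [0.4, -0.3, -0.0]
grip_width: -0.4
gripper_force: 0.0
```

Emit:
drive_tool --pt "1 0.002 0 0 0 0 0" --pt "1 0.002 0 0 0 0 0" --pt "1 0.001 0 0 0 0 0" --pt "1 0 0 0 0 0 0" --pt "1 0 0 0 0 0 0"

```text
t: 19.85
position: [511.6, 21.1, 100.3]
tool_rot: [2.297, 2.143, -0.001]
contact_force: [-0.2, -2.9, -0.5]
grip_width: 0.0
gripper_force: 1.4
```

Emit:
drive_tool --pt "1 0.001 0 0 0 0 0" --pt "1 0.001 0 0 0 0 0" --pt "1 0 0 0 0 0 0" --pt "1 0 0 0 0 0 0" --pt "1 0 0 0 0 0 0"

```text
t: 20.35
position: [511.5, 21.4, 100.3]
tool_rot: [2.298, 2.14, -0.004]
contact_force: [-0.8, -6.9, 1.2]
grip_width: -0.3
gripper_force: 3.9
```

Emit:
drive_tool --pt "1 0.001 0 0 0 0 0" --pt "1 0.001 0 0 0 0 0" --pt "1 0 0 0 0 0 0" --pt "1 0 0 0 0 0 0" --pt "1 0 0 0 0 0 0"

```text
t: 20.85
position: [511.5, 21.6, 100.2]
tool_rot: [2.298, 2.138, -0.007]
contact_force: [-0.7, -13.1, 4.1]
grip_width: -0.2
gripper_force: 6.3
```

Emit:
drive_tool --pt "1 -0.01 0 0 0 0 0" --pt "1 -0.03 0 0 0 0 0" --pt "1 -0.03 0 -0.04 0 0 0" --pt "0.2 0 0 -0.04 0 0 0" --pt "0.2 0.015 0 -0.04 0 0 0"

```text
t: 21.35
position: [507.8, -31.7, 221.3]
tool_rot: [-2.301, -2.138, 0.001]
contact_force: [0.6, -0.2, -0.5]
grip_width: 28.2
gripper_force: 0.0
```

Emit:
drive_tool --pt "0.2 0.002 0 0 0 0 0" --pt "0.2 0 0 0 0 0 0" --pt "0.2 0 0 0 0 0 0" --pt "0.2 0 0 0 0 0 0" --pt "0.2 0 0 0 0 0 0"

```text
t: 21.85
position: [507.8, -27.4, 219.3]
tool_rot: [-2.296, -2.142, 0.002]
contact_force: [-0.6, 0.1, -0.5]
grip_width: 34.1
gripper_force: 0.0
```

Run:
```python
from h import *
c=bot.calibration("wrist");im=bot.grab_frame("wrist");cv2.imwrite("pics/w10.png",im[:,:,::-1])
si=bot.grab_frame("side");cv2.imwrite("pics/s10.png",si[:,:,::-1])
cl=np.array([518.5,115.8]);u=np.array([np.sin(.0698),np.cos(.0698)]);print(bot.observe()["position"])
b=[b for b in blobs(im,"red",300) if abs(b[0][0]-320)<40];print(b)
col=int(b[0][0][0]); r0=int(b[0][0][1]-60); prev=None
for r in range(max(r0,1),int(b[0][0][1]+60)):
    red=int(im[r,col,0])-int(im[r,col,1])>60
    if red!=prev: print(r,red,[(z,round(float((plane(wray(c,col,r),z)[:2]-cl)@u),1)) for z in(110,105,100,95,90)])
    prev=red
S=bot.calibration("side")
for b in blobs(si,"red",60):
    if 270<b[0][0]<320 and b[0][1]>230:
        for p in cv2.boxPoints(b[2]):print(p,[(z,round(float((plane(ray(S,*p),z)[:2]-cl)@u),1)) for z in(105,90)])
        for r in range(int(b[0][1])-14,int(b[0][1])+24): print(r,si[r,291:299].tolist() if r%1==0 and r>b[0][1]+4 else "")
```

```text
[508.031 -27.358 219.664]
[(array([320.885,  88.198]), np.int32(1896), ((321.0, 88.5), (79.0, 24.0), 90.0))]
28 False [(110, -6.0), (105, -4.8), (100, -3.7), (95, -2.5), (90, -1.3)]
49 True [(110, -22.1), (105, -21.3), (100, -20.5), (95, -19.7), (90, -18.9)]
129 False [(110, -81.6), (105, -82.1), (100, -82.6), (95, -83.1), (90, -83.5)]
[290.118 281.529] [(105, -22.4), (90, -29.4)]
[295.471 260.118] [(105, -76.0), (90, -83.9)]
[303.471 262.118] [(105, -74.1), (90, -82.0)]
[298.118 283.529] [(105, -20.8), (90, -27.7)]
258 
259 
260 
261 
262 
263 
264 
265 
266 
267 
268 
269 
270 
271 
272 
273 
274 
275 
276 
277 [[141, 55, 51], [146, 31, 25], [146, 29, 22], [146, 31, 24], [146, 30, 24], [145, 30, 21], [145, 30, 22], [142, 30, 22]]
278 [[141, 41, 37], [146, 30, 24], [144, 29, 23], [145, 30, 23], [145, 30, 22], [144, 31, 22], [145, 30, 22], [137, 28, 21]]
279 [[142, 36, 32], [143, 28, 22], [144, 30, 24], [144, 30, 24], [144, 31, 25], [144, 31, 25], [144, 30, 24], [134, 28, 21]]
280 [[143, 31, 26], [147, 29, 22], [146, 30, 22], [144, 30, 25], [144, 31, 23], [148, 30, 24], [147, 28, 21]
[... 1395 characters left out ...]
[[243, 240, 237], [243, 240, 237], [243, 241, 237], [244, 241, 238], [244, 241, 238], [244, 241, 238], [244, 242, 239], [245, 243, 241]]
292 [[243, 240, 237], [243, 240, 237], [244, 241, 238], [244, 241, 238], [244, 241, 238], [244, 241, 238], [244, 242, 239], [243, 242, 239]]
293 [[241, 236, 232], [242, 239, 235], [244, 241, 237], [244, 241, 238], [244, 241, 238], [244, 242, 239], [244, 243, 239], [241, 240, 237]]
294 [[229, 224, 217], [234, 228, 222], [238, 233, 228], [239, 234, 229], [239, 235, 230], [239, 236, 232], [241, 239, 235], [237, 234, 230]]
295 [[228, 223, 212], [224, 219, 207], [218, 213, 199], [215, 208, 196], [217, 212, 200], [219, 214, 204], [227, 222, 216], [224, 219, 209]]
```

```bash
python3 -c "
from workcell import bot
print(bot.finish_job())"
```

```text
the job is handed in; nothing more can be done
None
```

I swung the hold-down arm down onto its stop, pushed the smallest red pin through the clevis until it would go no further, let go and handed in at about 22 s. The pin's handle droops slightly, so its top edge sits about 4 mm off the cheek; I take its lower edge to be touching, because a 13 N push did not move it. I did not touch the blue pin. The hand-in gave no verdict.

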